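# Close up the medicine niche

### The arm

A 6-joint arm with a two-finger parallel gripper is mounted at the origin on the work surface. World frame = base frame: x ahead of the robot, y to its left, z up, the work surface at z = 0. Lengths are in m, angles in rad, forces in N, time in s.
With the tool pointing down it reaches from about 0.225 to 0.875 m from the base axis. Payload 3.4 kg.
Tool frame: the origin (TCP) lies midway between the tips of the shut fingers; the grasp point (between the pads) lies 19 mm behind it (manip.grasp_offset is the distance from the TCP to the grasp point, in m); x points along the fingers, y is the direction in which the jaws open and shut, and the axes are right-handed (so a half turn about x gives the same grasp; the last joint's range is limited). The gripper opens to 85 mm and grips with 20 to 120 N. Pads are 22 mm wide; open, the fingers measure 114 mm over their backs; the gripper's body (76 mm by 85 mm) begins 54 mm behind the grasp point. The pads swing forward as they close: fully open they stand 13 mm farther back than shut.
Start: joints at [1.14, 0.276, 1.505, -0, 1.361, -0.121], TCP at [0.175, 0.548, 0.231] pointing down, gripper open.
Joint ranges: [-2.89, 2.89], [-0.75, 2.08], [0.22, 2.7], [-1.18, 4.32], [0.11, 2.71], [-2.7, 2.7]. Speed limits (rad/s): [2.57, 2.57, 3.14, 3.14, 3.14, 3.14].

### API

Orientations are given as a unit quaternion [w, x, y, z].
In Python, from rig import manip gives the robot as it stands.
- The arm moves only by the shell command python3 -m creep 'ROWS' [OPENING] [FORCE]. ROWS is a JSON object of lists of equal length, an entry for each row: "delta_pos": the shift along the tool's x, y, z in cm, a list of three; "dr": the turn, a rotation vector about the tool's x, y, z in rad, a list of three. In form: {"delta_pos": [[dx, dy, dz], ...], "dr": [[rx, ry, rz], ...]}. A call has 1 to 10 rows; each row is the pose to reach, as a shift and turn from the pose commanded when the call began, along the tool's axes at that moment; what a row does not reach only later rows make up. A row lasts 1/10 s, in which the tool goes at most 50 mm and 8.59 degrees, less where a joint would pass 70% of its speed; a pose out of reach is approached as far as the arm can. A call with a gripper value outside its range is refused whole. OPENING is the opening, from -1 (shut) to 1 (fully open), set as the call begins (- or left out, the last holds). The fingers move at their own pace and stop on an object; FORCE is the grip in N (left out, the last holds). Time passes only in rows, so rows that repeat a pose let the fingers close. It gives the time, the measured TCP pose, the force and the opening at its end, in the units of the state.
- manip.get_state(): the state, without advancing time (a new reading comes with each control period).
- manip.get_image(name): name is "scene" or "top"; returns a dict with "pixels" (384x512x3 uint8, blue, green, red), "depth" (384x512 float32, m along the optical axis (not along the pixel's ray), 0 where there is no reading), "intrinsics" (3x3 intrinsics, pixels), "rvec" (rotation vector, rad) and "tvec" (3), from world to camera coordinates, as OpenCV has them. Camera axes: x right, y down, z forward; pixel columns grow to the right and rows downward; lengths in m; the calibration is good to about 2 mm. A picture is of the moment at which its call begins.
- manip.sign_off(): hands the job in, once; it reports no verdict.
The state is a dict: "clock": time; "qpos": joint angles; "qd": joint speeds; "effort": joint torques, N m; "position": TCP position; "ee_rot": TCP orientation; "contact_force": force on the tool from outside, world axes, zero at the start; "moment": the same for the moment, N m; "width": finger opening in m.
Only numpy, scipy, OpenCV 4.12 (cv2) and the standard library are available. Lean on these libraries where they do the work, as an engineer would, in place of code of your own. Each camera call takes 0.05 s, during which the arm holds its last target. There are 200 camera calls.

### The job

The morning dose is done, so close up the medicine niche: push both drawers of the little plastic drawer unit fully home with the fingertips, and tip the open lid of the pill splitter over and press it fully shut. Only push and press, pick nothing up: the unit, the splitter, the dropper bottle, the cup and the tweezer case lying on the unit all stay where they are.

Things in the scene. Friction and masses are not known exactly. Their poses are not given: they have to be found in the camera images.
- unit: Loose grey plastic unit with two white drawers one above the other, 150 mm deep (x), 190 wide (y), 112 high, about 1.1 kg in all, on rubber feet. Origin: centre of its underside. The drawers face and slide out along its own -x (roughly towards the robot); shut, their front panels are flush with the unit's front, 75 mm from the origin. A hard shove slides the unit over the tiles.
- upper_drawer (a joint): How far the upper drawer stands out, in m: 0 = fully home (a stop), grows as it comes out (at most 0.11). Slides with about 0.8 N of friction and stays where it is left. Its front panel is 178 mm wide and spans 62 to 106 mm above the shelf.
- lower_drawer (a joint): The same for the lower drawer; its front panel spans 9 to 53 mm above the shelf.
- upper_pull (a point): Centre of the front face of the upper drawer's finger pull, a ledge with a turned-down lip at the middle of the drawer front: 62 mm wide, lip 14 mm high, 14 mm out from the panel; this point is 98 mm above the shelf. It moves with the drawer; axes parallel to the unit's. With the drawer home it lies 89 mm in front of (-x) the unit's origin.
- lower_pull (a point): The same point on the lower drawer's pull, 45 mm above the shelf.
- splitter: Loose blue plastic pill splitter, 92 mm long (x) x 44 mm wide (y), 27 mm high when shut, about 80 g, lying on the shelf. Origin: centre of its underside. The lid's hinge is across its own +x end (roughly away from the robot), the lid's free end is at its -x end. A light thing: it slides if pushed hard sideways.
- splitter_lid (a joint): Angle of the splitter's lid in rad: 0 = fully shut (a stop), about 1.57 = standing upright, up to 1.95 = leaning back beyond the hinge. The hinge is a little stiff: the lid stays at any angle and does not fall shut by itself.
- splitter_hinge (a point): Middle of the lid's hinge line, 42 mm along +x of the splitter from its origin and 16 mm above the shelf.
- lid_end (a point): Middle of the outer (upper when shut) edge of the lid's free end, 88 mm from the hinge; the lid's flat outer face, 44 mm wide, lies 11 mm beyond the hinge line, so it is 27 mm above the shelf when shut. A thumb tab 20 mm wide stands 8 mm further out.
- bottle: Bystander: amber glass bottle with black dropper cap and rubber bulb, 33 mm across, 104 mm high, standing. Origin: centre of its underside.
- cup: Bystander: white plastic cup, 72 mm across the rim, 88 mm high, standing. Origin: centre of its underside.
- tweezer_case: Bystander: flat steel tweezer case, 112 x 24 x 13 mm, lying loose on top of the drawer unit, towards its back, long side roughly across the unit. Origin: centre of its underside; long axis is its x.
There are look-alikes about, which are no part of the job. Of the things that look like the splitter, the smallest one is meant.

How it is judged:
By the outcome, as a careful person would: the job done as asked, in the order asked, and still so for the second after the job is handed in, with the robot touching nothing.
It also fails if it takes over 54 s, if anything falls off the work surface, if the arm or the gripper's body presses on something with over 40 N, if the wrist force passes 120 N, or if a joint passes its speed limit or range.

## Working session

There is one attempt and no reset: what is moved stays moved. The work goes in short steps, Python scripts to look and compute and a shell command to move; the robot and the scene stay as the last step left them, time stands still between calls to the robot, and variables do not carry over. Pictures are saved under pics/ and viewed, about 8 in all and at most 12, crops included, and the job is handed in when it is done.

```bash
mkdir -p pics; ls
cat > h.py <<'E'
import numpy as np, cv2
from rig import manip
def grab(n):
    im=manip.get_image(n); R=cv2.Rodrigues(np.array(im["rvec"],float))[0]; t=np.array(im["tvec"],float).ravel(); K=np.array(im["intrinsics"])
    d=im["depth"]; v,u=np.mgrid[:d.shape[0],:d.shape[1]]
    P=np.stack([(u-K[0,2])/K[0,0]*d,(v-K[1,2])/K[1,1]*d,d],-1)
    W=(P-t)@R; W[d==0]=np.nan
    return im["pixels"],W,K,R,t
E
python3 - <<'E'
from h import *
print(manip.get_state())
for n in("scene","top"):
    p,W,K,R,t=grab(n); cv2.imwrite(f"pics/{n}0.png",p); np.savez(f"{n}0.npz",p=p,W=W,K=K,R=R,t=t)
    print(n,-R.T@t,R[2])
E
```

```text
pics
{'clock': 0.0, 'qpos': array([ 1.14002404e+00,  2.76593215e-01,  1.50617089e+00,  7.70573708e-06,
        1.36066699e+00, -1.21004353e-01]), 'qd': array([ 0.00018951,  0.00071594, -0.00177445, -0.00147395, -0.00057593,
       -0.00037655]), 'effort': array([-2.43928853e-04, -4.16773152e+01, -2.45808667e+01,  2.22140829e-04,
        1.06231787e-02,  6.18913901e-06]), 'position': array([0.17506113, 0.5471405 , 0.23042567]), 'ee_rot': array([ 0.69846231,  0.10845799,  0.69882155, -0.10970735]), 'contact_force': array([-0.13161942, -0.16750309, -0.36805058]), 'moment': array([0.03196419, 0.01239297, 0.00396504]), 'width': 0.08525558389744338}
scene [1.38101836 0.68448588 0.79170226] [-0.62423152 -0.54239989 -0.56226095]
top [0.29183837 0.00739743 1.4178702 ] [ 0.19496573  0.00869716 -0.98077149]
```

View pics/scene0.png

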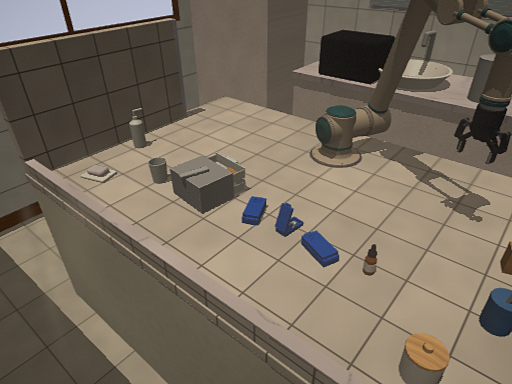

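View pics/top0.png

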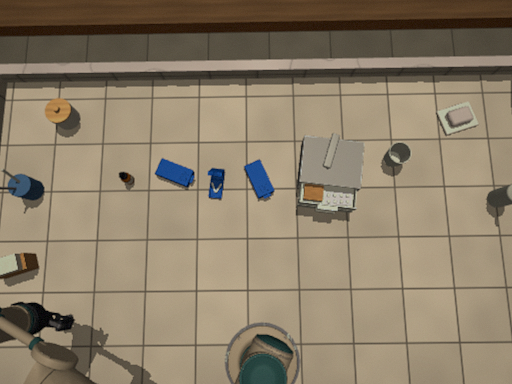

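The scene view shows the unit at (205,182), the open splitter at (287,222) between two shut look-alikes, and the bottle at (371,260). In the top view the unit is at (330,160) with its drawers out at (328,195), and the open splitter is at (216,183).

Run:
```python
from h import *
D={n:np.load(f"{n}0.npz") for n in("scene","top")}
W=D["top"]["W"];p=D["top"]["p"]
def near(W,c,r): return (abs(W[...,0]-c[0])<r)&(abs(W[...,1]-c[1])<r)
c=W[165,330]; print("unit px",c, "spl",W[183,216])
z=W[...,2]
m=near(W,c,.2)&(abs(z-.112)<.006)
hsv=cv2.cvtColor(p,cv2.COLOR_BGR2HSV)
print("top rect",cv2.minAreaRect(W[m][:,:2].astype(np.float32)*1000))
# height map along x slices near unit
for y0 in np.arange(c[1]-.1,c[1]+.11,.025):
    s=near(W,c,.25)&(abs(W[...,1]-y0)<.004)&(z>.004); q=W[s]; q=q[q[:,0].argsort()]
    q=q[q[:,0]<c[0]-.01]
    print(round(y0,3),[(int(a*1000),int(b*1000)) for a,_,b in q])
# splitter points
for n in D:
    W=D[n]["W"];p=D[n]["p"];h=cv2.cvtColor(p,cv2.COLOR_BGR2HSV)
    blue=cv2.inRange(h,(100,120,30),(130,255,255))>0
    k,l,s,ce=cv2.connectedComponentsWithStats(blue.astype(np.uint8))
    for i in range(1,k):
        if s[i,4]>60:
            q=W[l==i]; q=q[~np.isnan(q[:,0])]
            print(n,s[i],cv2.minAreaRect(q[:,:2].astype(np.float32)*1000), q[:,2].min(),q[:,2].max())
for n,b in (("scene",(165,140,320,280)),("top",(140,110,420,230))):
    x0,y0,x1,y1=b; cr=D[n]["p"][y0:y1,x0:x1]; cv2.imwrite(f"pics/{n}0c.png",cv2.resize(cr,None,fx=790/(x1-x0) if n=="top" else 4.2,fy=790/(x1-x0) if n=="top" else 4.2,interpolation=cv2.INTER_CUBIC))
```

```text
unit px [ 0.59214378 -0.21826666  0.12761967] spl [0.5650838  0.14463165 0.00220679]
top rect ((569.03173828125, -223.3099365234375), (190.58172607421875, 227.6797637939453), 82.16407012939453)
-0.318 [(343, 5), (346, 4), (356, 4), (368, 5), (385, 4), (398, 4), (411, 4), (430, 4), (434, 4), (437, 4), (447, 5), (460, 4), (541, 109), (546, 112), (549, 112), (556, 109), (561, 116), (565, 115), (569, 109), (570, 106), (571, 115), (574, 115), (575, 110), (577, 115), (577, 115), (581, 113), (581, 113)]
-0.293 [(346, 5), (353, 4), (359, 4), (391, 5), (405, 4), (411, 7), (418, 4), (437, 4), (441, 4), (444, 4), (457, 30), (458, 53), (458, 27), (458, 51), (458, 24), (458, 99), (458, 74), (458, 48), (458, 97), (459, 95), (459, 71), (459, 67), (460, 107), (460, 107), (465, 96), (466, 89), (468, 97), (468, 70), (469, 87), (471, 97), (471, 71), (472, 68), (472, 87), (474, 96), (474, 72), (475, 66), (476, 80), (477, 98), (477, 73), (478, 67), (478, 65), (479, 81), (480, 99), (481, 69), (482, 64), (483, 77), (483, 96), (484, 69), (485, 66), (485, 85), (487, 95), (488, 68), (488, 64), (489, 83), (490
[... 9658 characters left out ...]
88 0.038756618949621596
top [155 159  39  28 609] ((596.9800415039062, 279.2417297363281), (127.05934143066406, 56.27818298339844), 67.53178405761719) 0.012277536143494406 0.043774469556452575
top [245 160  29  38 622] ((572.9972534179688, 0.6615028381347656), (131.87879943847656, 55.55991744995117), 23.87486457824707) -0.00027899190725630255 0.04367631467536812
top [208 169  16  29 322] ((561.6506958007812, 142.29640197753906), (44.54758834838867, 97.23400115966797), 81.05960845947266) -0.0062302423466569804 0.11228963099769222
top [ 16 175  27  25 232] ((552.1461791992188, 741.0059814453125), (72.61438751220703, 41.48725128173828), 14.0437650680542) 0.013439679938611419 0.10143555653977397
```

View pics/scene0c.png

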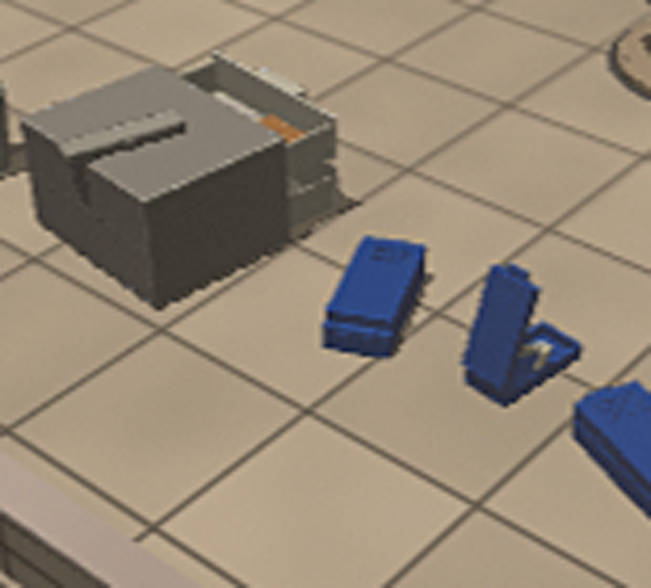

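View pics/top0c.png

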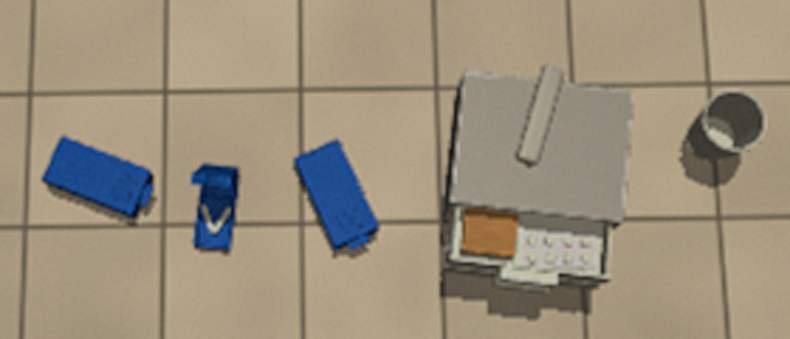

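The upper and lower fronts both stand about 60 mm out, the lid of the middle splitter is near upright, and the case lies at the back of the unit. Next I fit the geometry and work out the first waypoints.

```bash
cat >> h.py <<'E'
from scipy.spatial.transform import Rotation as Ro
def tool(yaw,a,flip=1):
    "tool x tilted a from straight down towards heading yaw; jaw y horizontal"
    f=np.array([np.cos(yaw),np.sin(yaw),0]); x=f*np.sin(a)-np.array([0,0,np.cos(a)])
    y=flip*np.array([-np.sin(yaw),np.cos(yaw),0]); return Ro.from_matrix(np.c_[x,y,np.cross(x,y)])
def rows(wps,state=None):
    "wps: list of (pos,Ro): print tool-frame shift cm and turn from current pose"
    s=state or manip.get_state(); q=s["ee_rot"]; R0=Ro.from_quat([*q[1:],q[0]]); p0=np.array(s["position"])
    for p,R in wps: print(np.round(R0.inv().apply(np.array(p)-p0)*100,2).tolist(), np.round((R0.inv()*R).as_rotvec(),3).tolist())
E
python3 - <<'E'
from h import *
D={n:np.load(f"{n}0.npz") for n in("scene","top")}
W=np.vstack([D[n]["W"].reshape(-1,3) for n in("top",)]); W=W[~np.isnan(W[:,0])]
yaw=-.137
for it in range(3):
    ux=np.array([np.cos(yaw),np.sin(yaw)]);uy=np.array([-ux[1],ux[0]])
    c0=np.array([.593,-.2245]); q=W-[*c0,0]; X=q[:,:2]@ux;Y=q[:,:2]@uy
    f=(abs(Y)<.082)&(abs(Y)>.04)&(X>-.17)&(X<-.1)&(W[:,2]>.012)&(W[:,2]<.103)
    s=f&(abs(X-np.median(X[f]))<.008)
    yaw+= -np.polyfit(Y[s],X[s],1)[0]
print("yaw",yaw)
for lo,hi in((.012,.05),(.065,.103)):
    g=s&(W[:,2]>lo)&(W[:,2]<hi); print("panel X",lo,np.median(X[g]),g.sum())
for lo,hi in((.038,.053),(.09,.107)):
    g=(abs(Y)<.025)&(X<-.12)&(X>-.16)&(W[:,2]>lo)&(W[:,2]<hi); print("lip X",np.percentile(X[g],[2,10,50,90]),g.sum())
t=(abs(W[:,2]-.112)<.007)&(abs(X)<.12)&(abs(Y)<.13)&(X>-.09)
print("top X",np.percentile(X[t],[.5,1,99,99.5]),"Y",np.percentile(Y[t],[.5,1,99,99.5]))
g=s; print("panel Y",np.percentile(Y[(X<-.1)&(X>-.16)&(abs(Y)<.12)&(W[:,2]>.02)&(W[:,2]<.107)],[.5,1,99,99.5]))
print("unit c0",c0,"ux",ux)
for n,b in (("scene",(276,203,17,29)),("top",(208,169,16,29))):
    x,y,w,h=b; p=D[n]["p"][y:y+h,x:x+w]; w3=D[n]["W"][y:y+h,x:x+w]
    m=cv2.inRange(cv2.cvtColor(p,cv2.COLOR_BGR2HSV),(100,120,30),(130,255,255))>0
    q=w3[m]; q=q[~np.isnan(q[:,0])]
    if n=="scene":
        q=q[(q[:,2]>.035)&(q[:,2]<.098)]
        for k in range(3):
            c=q.mean(0); nn=np.linalg.svd(q-c)[2][2]; nn*=np.sign(nn[0]); r=(q-c)@nn; q=q[abs(r)<2*r.std()]
        print("lid plane c",c,"n",nn,r.std(),len(q))
    else:
        b=q[q[:,2]<.03]; print("base rect",cv2.minAreaRect(b[:,:2].astype(np.float32)*1000),b[:,:2].min(0),b[:,:2].max(0),len(b))
        l=q[q[:,2]>.06]; print("lid top",l.mean(0),l.min(0),l.max(0))
E
```

```text
yaw -0.1347092422532413
panel X 0.012 nan 0
panel X 0.065 -0.10884292839453914 65
lip X [-0.13888465 -0.13863608 -0.1363195  -0.13235533] 32
lip X [-0.13770974 -0.1371577  -0.12944256 -0.12223003] 77
top X [-0.06065039 -0.06028194  0.08695246  0.08778302] Y [-0.09572683 -0.09497058  0.09161805  0.09265203]
panel Y [-0.08932093 -0.08723592  0.08385435  0.084789  ]
unit c0 [ 0.593  -0.2245] ux [ 0.99030242 -0.13892845]
lid plane c [0.59537928 0.14181044 0.06722838] n [ 0.91966401 -0.14784332  0.36381377] 0.0014596500609804853 188
base rect ((561.9417114257812, 143.76400756835938), (44.9069938659668, 95.38703155517578), 85.2159423828125) [0.51532554 0.12007418] [0.60833048 0.16799844] 216
lid top [0.57976163 0.13711413 0.09263901] [0.56755463 0.11607797 0.06135106] [0.5964108  0.16047007 0.11228963]
  return _methods._mean(a, axis=axis, dtype=dtype,
  ret = ret.dtype.type(ret / rcount)
```

```bash
cat >> h.py <<'E'
UO=np.array([.606,-.228]);UYAW=-.136;A=.873
def U(X,z,Y=0): # TCP at unit-frame X of contact corner, contact height z
    c,s=np.cos(UYAW),np.sin(UYAW); f=np.array([c,s]);l=np.array([-s,c])
    return np.r_[UO+f*(X-.0071)+l*Y, z-.0084]
E
python3 - <<'E'
from h import *
for fl in(1,-1):
    R=tool(UYAW,A,fl); rows([(U(-.19,.2),R),((.3,.25,.24),R)])
E
```

```text
[3.99, -64.09, 45.26] [-0.162, -0.871, 0.077]
[-0.91, -24.5, 20.95] [-0.162, -0.871, 0.077]
[3.99, -64.09, 45.26] [2.703, 0.112, 1.261]
[-0.91, -24.5, 20.95] [2.703, 0.112, 1.261]
```

```bash
python3 -m creep '{"delta_pos":[[0,-4.5,3],[0,-9,6.5],[0,-13.5,10],[0,-18,13.5],[0,-22.5,16.5],[0,-27,19.5],[0.5,-31.5,22.5],[1,-36,25.5],[1.5,-40,28.5],[2,-43,31]],"dr":[[-0.016,-0.087,0.008],[-0.032,-0.174,0.015],[-0.05,-0.26,0.023],[-0.065,-0.35,0.03],[-0.08,-0.435,0.038],[-0.097,-0.52,0.046],[-0.113,-0.61,0.054],[-0.13,-0.7,0.06],[-0.146,-0.784,0.07],[-0.162,-0.871,0.077]]}' -1 20
python3 - <<'E'
from h import *
R=tool(UYAW,A); rows([(U(-.19,.15),R),(U(-.19,.098),R)])
E
```

```text
clock: 1.1
position: [0.3247, 0.0849, 0.2161]
ee_rot: [0.934, 0.027, 0.351, -0.065]
contact_force: [1.9, -0.5, 1.3]
width: -0.0002
[14.22, -27.18, 2.75] [-0.006, -0.022, -0.0]
[17.65, -27.2, -1.16] [-0.006, -0.022, -0.0]
```

```bash
python3 -m creep '{"delta_pos":[[2,-4.5,0.4],[4.2,-9,0.8],[6.4,-13.5,1.3],[9,-18,1.8],[11.5,-22.5,2.3],[14.2,-27.2,2.7],[16,-27.2,0.7],[17.65,-27.2,-1.16],[17.65,-27.2,-1.16],[17.65,-27.2,-1.16]],"dr":[[0,-0.01,0],[0,-0.02,0],[-0.006,-0.022,0],[-0.006,-0.022,0],[-0.006,-0.022,0],[-0.006,-0.022,0],[-0.006,-0.022,0],[-0.006,-0.022,0],[-0.006,-0.022,0],[-0.006,-0.022,0]]}'
python3 - <<'E'
from h import *
R=tool(UYAW,A); rows([(U(x,.098),R) for x in(-.152,-.1,-.089,-.086)])
p,W,K,RR,t=grab("top"); c=p[110:250,260:420]
p2=grab("scene")[0][130:240,140:290]
a=cv2.resize(c,(480,420)); b=cv2.resize(p2,(318*480//420,420)) if 0 else cv2.resize(p2,(320,235))
cv2.imwrite("pics/a1.png",np.hstack([a,cv2.copyMakeBorder(b,0,420-235,0,0,0)]))
E
```

```text
clock: 2.1
position: [0.3298, 0.0291, 0.1647]
ee_rot: [0.928, 0.031, 0.368, -0.053]
contact_force: [-0.8, 0.1, -0.7]
width: 0.0
[15.5, -22.08, 4.87] [-0.004, -0.059, -0.023]
[19.29, -22.16, 8.44] [-0.004, -0.059, -0.023]
[20.08, -22.17, 9.19] [-0.004, -0.059, -0.023]
[20.3, -22.18, 9.4] [-0.004, -0.059, -0.023]
```

View pics/a1.png

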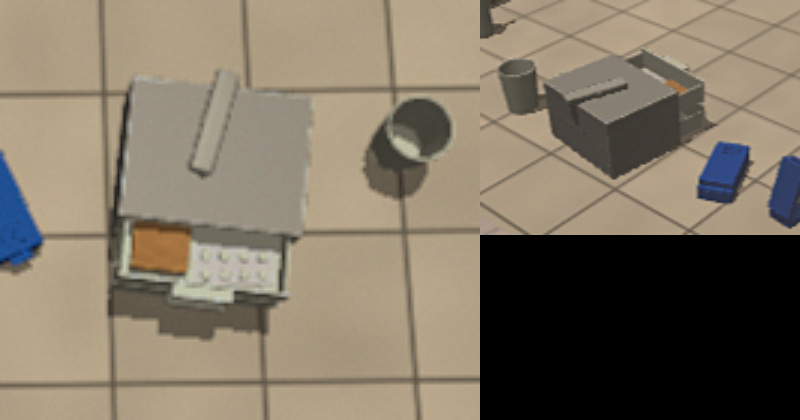

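The unit is untouched, but the arm covered only part of the move, so I check the joints.

```bash
python3 - <<'E'
from h import *
s=manip.get_state(); print(np.round(s["qpos"],2),np.round(s["qd"],2),s["position"])
E
python3 -m creep '{"delta_pos":[[0,-4,0],[0,-4,0],[0,-4,0]],"dr":[[0,0,0],[0,0,0],[0,0,0]]}'
python3 - <<'E'
from h import *
s=manip.get_state(); print(np.round(s["qpos"],2),np.round(s["qd"],2),s["position"])
E
```

```text
[-0.22 -0.41  2.62  0.6   0.14 -2.22] [ 0.02 -0.   -0.01 -0.16  0.02  0.18] [0.33015311 0.02867518 0.16489536]
clock: 2.5
position: [0.331, 0.0032, 0.172]
ee_rot: [0.925, 0.03, 0.373, -0.063]
contact_force: [0.7, 0.5, 0.4]
width: -0.0003
[-0.55 -0.47  2.6   0.88  0.39 -2.7 ] [-0.25 -0.05 -0.01  0.2   0.2  -0.35] [0.33102094 0.00317568 0.17202711]
```

The 50° tilt folds the wrist to joint 5's limit at this range. I switch to a 20° tilt, which keeps the gripper's body clear of the unit top.

```bash
cat >> h.py <<'E'
A=.35
def U(X,z,Y=0):
    c,s=np.cos(UYAW),np.sin(UYAW); f=np.array([c,s]);l=np.array([-s,c])
    return np.r_[UO+f*(X-.0103)+l*Y, z-.0038]
E
python3 - <<'E'
from h import *
R=tool(UYAW,A); rows([((.37,-.03,.22),R),(U(-.19,.17),R)])
E
```

```text
[-0.23, -2.71, 6.47] [-0.007, 0.455, -0.004]
[7.82, -19.14, 6.91] [-0.007, 0.455, -0.004]
```

```bash
python3 -m creep '{"delta_pos":[[0,-1,2],[-0.2,-2,4],[-0.2,-2.7,6.5],[1.5,-6,6.5],[3,-9,6.6],[4.5,-12,6.7],[6,-15,6.8],[7,-17,6.9],[7.8,-19.1,6.9],[7.8,-19.1,6.9]],"dr":[[0,0.1,0],[0,0.2,0],[0,0.3,0],[0,0.4,0],[-0.007,0.455,0],[-0.007,0.455,0],[-0.007,0.455,0],[-0.007,0.455,0],[-0.007,0.455,0],[-0.007,0.455,0]]}'
python3 - <<'E'
from h import *
print(np.round(manip.get_state()["qpos"],2))
R=tool(UYAW,A); rows([(U(x,.098),R) for x in(-.17,-.152,-.1,-.089,-.086)])
E
```

```text
clock: 3.5
position: [0.4079, -0.2009, 0.1644]
ee_rot: [0.816, 0.039, 0.574, -0.054]
contact_force: [0.2, 0.9, -0.1]
width: -0.0
[-0.78 -0.01  2.09  0.29  0.8  -2.39]
[7.27, -0.02, -0.53] [0.002, -0.004, -0.003]
[7.88, -0.02, 1.16] [0.002, -0.004, -0.003]
[9.64, -0.04, 6.05] [0.002, -0.004, -0.003]
[10.02, -0.04, 7.09] [0.002, -0.004, -0.003]
[10.12, -0.04, 7.37] [0.002, -0.004, -0.003]
```

```bash
python3 -m creep '{"delta_pos":[[3.5,0,-1.3],[6.6,0,-2.4],[7.27,0,-0.53],[7.6,0,0.3],[7.9,0,1.2],[8.3,0,2.2],[8.6,0,3.2],[9,0,4.2],[9.3,0,5.1],[9.55,0,5.8]],"dr":[[0,0,0],[0,0,0],[0,0,0],[0,0,0],[0,0,0],[0,0,0],[0,0,0],[0,0,0],[0,0,0],[0,0,0]]}'
python3 - <<'E'
from h import *
print(manip.get_state()["contact_force"])
R=tool(UYAW,A); rows([(U(x,.098),R) for x in(-.1,-.092,-.089,-.086)])
E
```

```text
clock: 4.5
position: [0.4956, -0.2094, 0.0956]
ee_rot: [0.818, 0.039, 0.572, -0.052]
contact_force: [-0.8, -0.2, 0.4]
width: -0.0002
[-0.83237462 -0.15049647  0.42905793]
[0.18, -0.35, 0.1] [0.005, -0.001, -0.006]
[0.45, -0.36, 0.85] [0.005, -0.001, -0.006]
[0.56, -0.36, 1.14] [0.005, -0.001, -0.006]
[0.66, -0.36, 1.42] [0.005, -0.001, -0.006]
```

```bash
python3 -m creep '{"delta_pos":[[0.07,0,0.19],[0.14,0,0.38],[0.2,0,0.56],[0.27,0,0.75],[0.3,0,0.84],[0.34,0,0.94]],"dr":[[0,0,0],[0,0,0],[0,0,0],[0,0,0],[0,0,0],[0,0,0]]}'
python3 -m creep '{"delta_pos":[[0.03,0,0.09],[0.03,0,0.09]],"dr":[[0,0,0],[0,0,0]]}'
python3 -m creep '{"delta_pos":[[0.03,0,0.09],[0.03,0,0.09]],"dr":[[0,0,0],[0,0,0]]}'
python3 - <<'E'
from h import *
def ed(p0):
    W=p0[1].reshape(-1,3);W=W[~np.isnan(W[:,0])];c,s=np.cos(UYAW),np.sin(UYAW);q=W[:,:2]-UO;X=q@[c,s];Y=q@[-s,c];return X,Y,W[:,2]
X,Y,Z=ed(grab("top"))
for lo,hi in((.014,.05),(.066,.107)):
  g=(abs(Y)>.05)&(abs(Y)<.085)&(X<-.05)&(X>-.17)&(Z>lo)&(Z<hi); print(lo,np.percentile(X[g],[5,10,50]) if g.any() else None,g.sum())
g=(abs(Z-.112)<.007)&(abs(X)<.1)&(abs(Y)<.12); print(np.percentile(X[g],[.5,99.5]),np.percentile(Y[g],[.5,99.5]))
R=tool(UYAW,A); rows([(U(x,.098),R) for x in(-.1,-.089,-.086)])
E
```

```text
clock: 5.1
position: [0.5045, -0.2106, 0.0954]
ee_rot: [0.817, 0.039, 0.572, -0.052]
contact_force: [-1.4, -1.3, 0.6]
width: 0.0001
clock: 5.3
position: [0.5056, -0.2107, 0.0955]
ee_rot: [0.817, 0.039, 0.572, -0.052]
contact_force: [-0.2, -0.5, 0.3]
width: 0.0001
clock: 5.5
position: [0.5066, -0.2107, 0.0955]
ee_rot: [0.817, 0.039, 0.572, -0.052]
contact_force: [0.4, 1.0, 0.3]
width: 0.0001
0.014 [-0.13778268 -0.13699404 -0.10069094] 161
0.066 [-0.07896831 -0.0788241  -0.07794255] 74
[-0.08645228  0.07448988] [-0.09403901  0.09422837]
[-0.2, -0.35, -0.94] [0.005, -0.001, -0.006]
[0.18, -0.36, 0.1] [0.005, -0.001, -0.006]
[0.28, -0.36, 0.38] [0.005, -0.001, -0.006]
```

```bash
for i in 1; do :; done
python3 -m creep '{"delta_pos":[[0.03,0,0.09],[0.07,0,0.19],[0.07,0,0.19]],"dr":[[0,0,0],[0,0,0],[0,0,0]]}'
python3 -m creep '{"delta_pos":[[0.03,0,0.09],[0.03,0,0.09]],"dr":[[0,0,0],[0,0,0]]}'
python3 -m creep '{"delta_pos":[[0.03,0,0.09],[0.03,0,0.09]],"dr":[[0,0,0],[0,0,0]]}'
```

```text
clock: 5.85
position: [0.5087, -0.211, 0.0955]
ee_rot: [0.817, 0.039, 0.572, -0.052]
contact_force: [0.1, -0.2, -1.0]
width: 0.0003
clock: 6.05
position: [0.5096, -0.2111, 0.0955]
ee_rot: [0.817, 0.039, 0.572, -0.052]
contact_force: [-0.9, 0.2, -0.6]
width: 0.0
clock: 6.25
position: [0.5104, -0.2113, 0.0955]
ee_rot: [0.817, 0.039, 0.572, -0.052]
contact_force: [-0.8, -0.0, 0.3]
width: -0.0003
```

```bash
python3 -m creep '{"delta_pos":[[0.03,0,0.09],[0.03,0,0.09]],"dr":[[0,0,0],[0,0,0]]}' | sed -n '2p;4p'
python3 -m creep '{"delta_pos":[[0.03,0,0.09],[0.03,0,0.09]],"dr":[[0,0,0],[0,0,0]]}'| sed -n '2p;4p'
python3 - <<'E'
from h import *
a=grab("top");b=grab("scene")
cv2.imwrite("pics/a2.png",np.hstack([cv2.resize(a[0][120:230,280:400],(400,367),interpolation=cv2.INTER_CUBIC),cv2.resize(b[0][140:220,150:237],(400,367),interpolation=cv2.INTER_CUBIC)]))
W=a[1].reshape(-1,3);W=W[~np.isnan(W[:,0])];c,s=np.cos(UYAW),np.sin(UYAW);q=W[:,:2]-UO;X=q@[c,s];Y=q@[-s,c];Z=W[:,2]
for l,h in((-.085,-.05),(.05,.085)):
    g=(Y>l)&(Y<h)&(X>-.11)&(X<-.03)&(Z>.066); print([ (int(u*1e4)/10,int(v*1000)) for u,v in sorted(zip(X[g],Z[g]))][:14])
E
```

```text
position: [0.5106, -0.2112, 0.0954]
contact_force: [-4.6, -1.4, 2.7]
position: [0.5107, -0.2112, 0.0953]
contact_force: [-9.0, -1.6, 5.1]
[(-75.2, 107), (-75.1, 86), (-75.1, 81), (-75.0, 101), (-75.0, 114), (-74.9, 84), (-74.8, 70), (-74.7, 93), (-74.7, 100), (-74.7, 91), (-74.5, 102), (-74.4, 100), (-74.4, 113), (-74.4, 109)]
[(-75.4, 91), (-75.4, 114), (-75.2, 92), (-75.0, 94), (-74.9, 80), (-74.7, 66), (-74.7, 105), (-74.7, 91), (-74.7, 77), (-74.7, 96), (-74.6, 98), (-74.5, 100), (-74.5, 109), (-74.5, 107)]
```

View pics/a2.png

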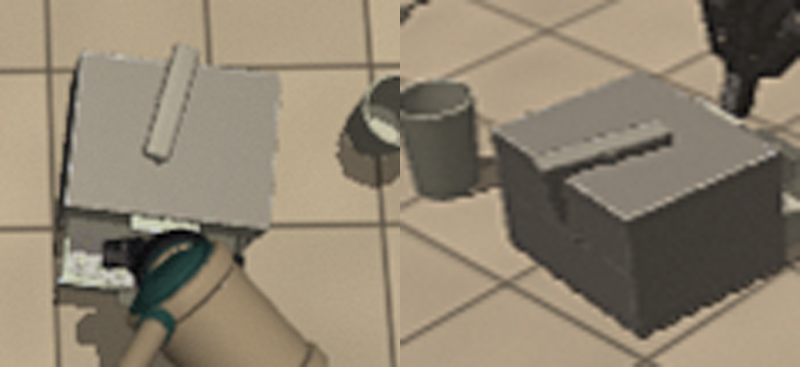

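The upper drawer is flush: the force jumped to 9 N and its front lies at -75 mm. The lower drawer still stands out at (95,270) in the crop.

Run:
```python
from h import *
R=tool(UYAW,A); rows([(U(-.18,.098),R)]+[(U(x,.045),R) for x in (-.18,-.152,-.1,-.09,-.086)])
```

```text
[-3.07, -0.3, -8.85] [0.006, -0.004, -0.006]
[1.91, -0.32, -10.65] [0.006, -0.004, -0.006]
[2.86, -0.34, -8.02] [0.006, -0.004, -0.006]
[4.63, -0.38, -3.12] [0.006, -0.004, -0.006]
[4.97, -0.39, -2.18] [0.006, -0.004, -0.006]
[5.1, -0.39, -1.81] [0.006, -0.004, -0.006]
```

```bash
python3 -m creep '{"delta_pos":[[-0.7,0,-2],[-2,-0.2,-5.5],[-3.07,-0.3,-8.85],[-0.5,-0.3,-9.8],[1.9,-0.3,-10.65],[2.5,-0.3,-9],[2.86,-0.3,-8],[3.2,-0.3,-7],[3.6,-0.3,-6],[3.9,-0.3,-5]],"dr":[[0,0,0],[0,0,0],[0,0,0],[0,0,0],[0,0,0],[0,0,0],[0,0,0],[0,0,0],[0,0,0],[0,0,0]]}'
python3 - <<'E'
from h import *
R=tool(UYAW,A); rows([(U(x,.045),R) for x in (-.1,-.092,-.086)])
E
```

```text
clock: 7.75
position: [0.4793, -0.21, 0.0419]
ee_rot: [0.817, 0.039, 0.572, -0.052]
contact_force: [-1.2, 0.8, -0.3]
width: -0.0002
[0.67, -0.08, 1.63] [0.005, -0.001, -0.006]
[0.94, -0.08, 2.39] [0.005, -0.001, -0.006]
[1.15, -0.09, 2.95] [0.005, -0.001, -0.006]
```

```bash
python3 -m creep '{"delta_pos":[[0.3,0,0.7],[0.6,0,1.4],[0.8,0,1.9],[0.9,0,2.3],[1,0,2.5],[1,0,2.6],[1.05,0,2.7],[1.05,0,2.7]],"dr":[[0,0,0],[0,0,0],[0,0,0],[0,0,0],[0,0,0],[0,0,0],[0,0,0],[0,0,0]]}'| sed -n '2p;4p'
python3 -m creep '{"delta_pos":[[0.03,0,0.09],[0.03,0,0.09]],"dr":[[0,0,0],[0,0,0]]}'| sed -n '2p;4p'
python3 -m creep '{"delta_pos":[[0.03,0,0.09],[0.03,0,0.09]],"dr":[[0,0,0],[0,0,0]]}'| sed -n '2p;4p'
```

```text
position: [0.5072, -0.2136, 0.0412]
contact_force: [-0.9, 0.3, 0.0]
position: [0.5081, -0.2138, 0.0413]
contact_force: [-0.8, -0.1, 1.0]
position: [0.5092, -0.2139, 0.0413]
contact_force: [-1.0, 1.1, 0.2]
```

```bash
python3 -m creep '{"delta_pos":[[0.03,0,0.09],[0.03,0,0.09]],"dr":[[0,0,0],[0,0,0]]}'| sed -n '2p;4p'
python3 -m creep '{"delta_pos":[[0.03,0,0.09],[0.03,0,0.09]],"dr":[[0,0,0],[0,0,0]]}'| sed -n '2p;4p'
```

```text
position: [0.5101, -0.214, 0.0413]
contact_force: [-1.4, 0.4, 0.0]
position: [0.5103, -0.2139, 0.0411]
contact_force: [-5.5, -0.8, 2.7]
```

```bash
python3 -m creep '{"delta_pos":[[0.03,0,0.09],[0.03,0,0.09]],"dr":[[0,0,0],[0,0,0]]}'| sed -n '2p;4p'
python3 -m creep '{"delta_pos":[[-0.7,0,-2],[-2,0,-5.5],[-7,0,-7.3],[-11.5,0,-9],[-16,0,-10.5],[-16,0,-10.5]],"dr":[[0,0,0],[0,0,0],[0,0,0],[0,0,0],[0,0,0],[0,0,0]]}'
cat >> h.py <<'E'
SY=-.13; SH=np.array([.6035,.1408])
def S(h,z): return np.r_[SH+h*np.array([np.cos(SY),np.sin(SY)]),z]
E
python3 - <<'E'
from h import *
print(np.round(manip.get_state()["qpos"],2))
a=grab("top");W=a[1].reshape(-1,3);W=W[~np.isnan(W[:,0])];c,s=np.cos(UYAW),np.sin(UYAW);q=W[:,:2]-UO;X=q@[c,s];Y=q@[-s,c];Z=W[:,2]
for l,h in((.012,.05),(.066,.103)):
    g=(abs(Y)<.085)&(abs(Y)>.045)&(X>-.11)&(X<-.03)&(Z>l)&(Z<h); print(g.sum(),np.percentile(X[g],[5,50,95]))
g=(abs(Z-.112)<.007)&(abs(X)<.1)&(abs(Y)<.12); print(np.percentile(X[g],[.5,99.5]),np.percentile(Y[g],[.5,99.5]))
R=tool(SY,0); rows([(S(-.05,.2),R),(S(.03,.2),R)])
E
```

```text
position: [0.5104, -0.2138, 0.041]
contact_force: [-8.5, -0.9, 4.2]
clock: 10.15
position: [0.3597, -0.1968, 0.1609]
ee_rot: [0.82, 0.036, 0.569, -0.055]
contact_force: [1.4, -0.4, -0.8]
width: 0.0001
[-0.89 -0.08  2.17  0.33  0.81 -2.53]
58 [-0.07530777 -0.07435267 -0.07312493]
59 [-0.0751906  -0.07422569 -0.07341103]
[-0.08526715  0.07458556] [-0.09401566  0.09422669]
[1.21, 36.63, 15.22] [-0.001, 0.355, 0.002]
[3.99, 36.64, 22.72] [-0.001, 0.355, 0.002]
```

Both fronts are flush at -75 mm and the unit has not moved. Next is the splitter.

```bash
python3 -m creep '{"delta_pos":[[-1,4.5,1],[-1,9,2.5],[-0.5,13.5,4.5],[0,18,6.5],[0.5,22.5,9],[1,27,12],[2,31,15.5],[3,34,19],[4,36.6,22.7],[4,36.6,22.7]],"dr":[[0,0.05,0],[0,0.1,0],[0,0.15,0],[0,0.2,0],[0,0.25,0],[0,0.3,0],[0,0.355,0],[0,0.355,0],[0,0.355,0],[0,0.355,0]]}'
python3 - <<'E'
from h import *
print(np.round(manip.get_state()["qpos"],2))
R=tool(SY,0); rows([(S(.026,.2),R),(S(.026,.09),R),(S(-.006,.09),R)])
E
```

```text
clock: 11.2
position: [0.6372, 0.1428, 0.1941]
ee_rot: [0.704, 0.047, 0.707, -0.042]
contact_force: [-0.4, -0.9, 0.2]
width: 0.0001
[ 0.11  0.42  1.38  0.01  1.35 -1.34]
[-0.59, -0.63, -0.72] [0.004, -0.005, -0.006]
[10.41, -0.7, -0.66] [0.004, -0.005, -0.006]
[10.43, -0.69, -3.86] [0.004, -0.005, -0.006]
```

```bash
python3 -m creep '{"delta_pos":[[4,-0.7,-0.7],[8,-0.7,-0.7],[10.4,-0.7,-0.7],[10.4,-0.7,-1.7],[10.4,-0.7,-2.7],[10.4,-0.7,-2.7]],"dr":[[0,0,0],[0,0,0],[0,0,0],[0,0,0],[0,0,0],[0,0,0]]}'
python3 - <<'E'
from h import *
b=grab("scene")[0];a=grab("top")[0]
cv2.imwrite("pics/a3.png",np.hstack([cv2.resize(a[140:220,180:260],(380,380),interpolation=cv2.INTER_CUBIC),cv2.resize(b[180:260,245:325],(380,380),interpolation=cv2.INTER_CUBIC)]))
R=tool(SY,0); rows([(S(h,z),R) for h,z in((-.0059,.0899),(-.0203,.085),(-.0334,.0775),(-.0447,.0674),(-.0538,.0553))])
E
```

```text
clock: 11.8
position: [0.603, 0.1364, 0.0944]
ee_rot: [0.704, 0.047, 0.708, -0.044]
contact_force: [0.1, -0.7, 0.6]
width: 0.0
[0.55, 0.45, -0.78] [0.001, -0.002, -0.005]
[1.04, 0.45, -2.22] [0.001, -0.002, -0.005]
[1.79, 0.45, -3.53] [0.001, -0.002, -0.005]
[2.81, 0.44, -4.65] [0.001, -0.002, -0.005]
[4.02, 0.44, -5.56] [0.001, -0.002, -0.005]
```

View pics/a3.png

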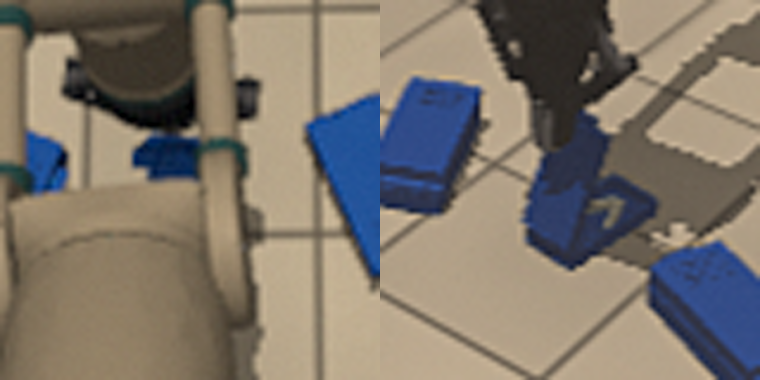

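The fingertip is just behind the lid's outer face at (560,140) in the right-hand crop, a few mm off its middle towards -y. I correct sideways and start the arc.

```bash
python3 -m creep '{"delta_pos":[[0.3,0.45,0],[0.55,0.45,-0.5],[0.7,0.45,-1],[0.85,0.45,-1.6],[1.04,0.45,-2.2],[1.25,0.45,-2.65],[1.5,0.45,-3.1],[1.79,0.45,-3.53],[1.79,0.45,-3.53]],"dr":[[0,0,0],[0,0,0],[0,0,0],[0,0,0],[0,0,0],[0,0,0],[0,0,0],[0,0,0],[0,0,0]]}'
python3 - <<'E'
from h import *
b=grab("scene");p=b[0][180:260,245:325]
cv2.imwrite("pics/a4.png",cv2.resize(p,(380,380),interpolation=cv2.INTER_CUBIC))
R=tool(SY,0); rows([(S(h,z),R) for h,z in((-.0334,.0775),(-.0447,.0674),(-.0538,.0553),(-.0603,.0417),(-.064,.027))])
E
```

```text
clock: 12.8
position: [0.5681, 0.1447, 0.0752]
ee_rot: [0.703, 0.047, 0.708, -0.044]
contact_force: [-0.3, 0.1, -0.3]
width: -0.0002
[-0.2, 0.06, 0.15] [0.001, -0.007, -0.004]
[0.82, 0.06, -0.98] [0.001, -0.007, -0.004]
[2.03, 0.06, -1.88] [0.001, -0.007, -0.004]
[3.4, 0.05, -2.52] [0.001, -0.007, -0.004]
[4.87, 0.05, -2.88] [0.001, -0.007, -0.004]
```

View pics/a4.png

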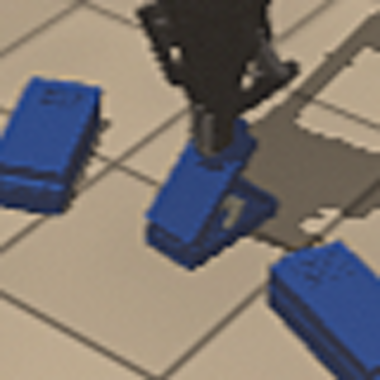

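The lid is now about half closed, with the tip on its outer face at (210,150), and the base has not shifted: its hinge corner is still at (150,230). I carry on along the arc.

```bash
python3 -m creep '{"delta_pos":[[0.3,0,-0.4],[0.8,0,-1],[1.4,0,-1.45],[2,0,-1.9],[2.7,0,-2.2],[3.4,0,-2.5],[4,0,-2.7],[4.4,0,-2.8],[4.6,0,-2.85],[4.6,0,-2.85]],"dr":[[0,0,0],[0,0,0],[0,0,0],[0,0,0],[0,0,0],[0,0,0],[0,0,0],[0,0,0],[0,0,0],[0,0,0]]}'
python3 -m creep '{"delta_pos":[[0.1,0,0],[0.2,0,0],[0.2,0,0]],"dr":[[0,0,0],[0,0,0],[0,0,0]]}'
```

```text
clock: 13.85
position: [0.5407, 0.1486, 0.0297]
ee_rot: [0.703, 0.047, 0.708, -0.044]
contact_force: [-0.2, -0.3, 0.6]
width: 0.0001
clock: 14.15
position: [0.5409, 0.1486, 0.028]
ee_rot: [0.704, 0.047, 0.708, -0.044]
contact_force: [-0.0, -0.1, 0.6]
width: -0.0001
```

Pressing down in 1 mm steps until it meets the stop.

```bash
python3 -m creep '{"delta_pos":[[0.1,0,0],[0.1,0,0]],"dr":[[0,0,0],[0,0,0]]}'| sed -n '2p;4p'
python3 -m creep '{"delta_pos":[[0.1,0,0],[0.1,0,0]],"dr":[[0,0,0],[0,0,0]]}'| sed -n '2p;4p'
```

```text
position: [0.541, 0.1486, 0.0271]
contact_force: [0.1, 0.9, 0.7]
position: [0.541, 0.1486, 0.0268]
contact_force: [-1.4, 0.4, 6.1]
```

```bash
python3 -m creep '{"delta_pos":[[0.08,0,0],[0.08,0,0],[0.08,0,0]],"dr":[[0,0,0],[0,0,0],[0,0,0]]}'| sed -n '2p;4p'
python3 -m creep '{"delta_pos":[[-1,0,0],[-5,0,0],[-9,0,-3],[-12,0,-7],[-14,0,-11],[-15,0,-15],[-15,0,-18],[-15,0,-20],[-15,0,-20]],"dr":[[0,0,0],[0,0,0],[0,0,0],[0,0,0],[0,0,0],[0,0,0],[0,0,0],[0,0,0],[0,0,0]]}'
python3 - <<'E'
from h import *
a=grab("top");b=grab("scene")
cv2.imwrite("pics/a5.png",np.hstack([cv2.resize(a[0][120:230,190:410],(440,220),interpolation=cv2.INTER_CUBIC),cv2.resize(b[0][140:250,150:320],(340,220),interpolation=cv2.INTER_CUBIC)]))
for n,(p,W,*_) in(("top",a),("scene",b)):
    m=(cv2.inRange(cv2.cvtColor(p,cv2.COLOR_BGR2HSV),(100,110,25),(130,255,255))>0)&(abs(W[...,0]-.56)<.08)&(abs(W[...,1]-.143)<.045)
    q=W[m]; t=q[q[:,2]>.015]; A_=np.c_[t[:,:2]-t[:,:2].mean(0),np.ones(len(t))]; k=np.linalg.lstsq(A_,t[:,2],rcond=None)[0]
    print(n,cv2.minAreaRect(q[:,:2].astype(np.float32)*1000),"zmax",np.percentile(q[:,2],[50,98]),"plane",k,len(q))
W=a[1].reshape(-1,3);W=W[~np.isnan(W[:,0])];c,s=np.cos(UYAW),np.sin(UYAW);q=W[:,:2]-UO;X=q@[c,s];Y=q@[-s,c];Z=W[:,2]
for l,h in((.012,.05),(.066,.103)):
    g=(abs(Y)<.085)&(abs(Y)>.045)&(X>-.11)&(X<-.03)&(Z>l)&(Z<h); print(g.sum(),np.percentile(X[g],[5,50,95]))
E
```

```text
position: [0.5409, 0.1487, 0.0267]
contact_force: [-2.3, -0.3, 10.5]
clock: 15.75
position: [0.3405, 0.1736, 0.1764]
ee_rot: [0.703, 0.047, 0.708, -0.044]
contact_force: [0.5, 0.1, -0.4]
width: -0.0001
top ((556.1451416015625, 144.5419921875), (46.635643005371094, 98.34619903564453), 84.76934051513672) zmax [0.02663738 0.03288806] plane [-0.01818564 -0.01332331  0.02667947] 358
scene ((559.2727661132812, 145.6365509033203), (44.49260711669922, 99.80593872070312), 81.19103240966797) zmax [0.02665507 0.02953927] plane [-0.0385252   0.00692439  0.02598524] 243
51 [-0.07568037 -0.07444545 -0.07366778]
60 [-0.07508995 -0.07429416 -0.07321815]
```

View pics/a5.png

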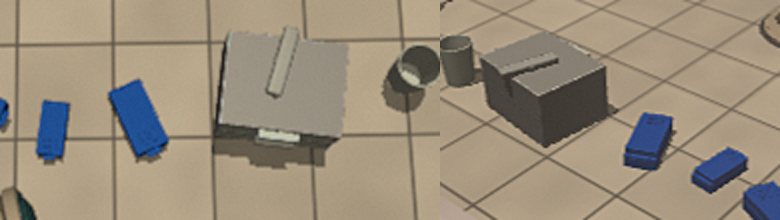

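```bash
python3 -c "
from rig import manip; print(manip.sign_off())"
```

```text
the job is handed in; nothing more can be done
None
```

The job is handed in at about 16 s on the robot's clock: both drawers are fully home and the lid of the smallest splitter is shut. I pushed the upper drawer home with the shut fingertips, then the lower one. Then I tipped the lid over along its arc and pressed it down.

**Last checks:**
- **Drawers:** both fronts lie flush with the unit's front, at about -75 mm. Each met its stop at about 9 to 10 N.
- **Lid:** the top lies flat at 27 mm, and it met its stop at about 10.5 N. A fit of the lid's surface from the scene camera gave a slope of about 2°. The top camera gave about 1°, which is within the depth noise.
- **Other things:** the unit stayed within measuring error of where it was, and the splitter showed no clear shift in the camera fits. The tweezer case and cup look unmoved in the pictures. I did not check the bottle again, but the arm did not go near it. The gripper is clear of everything.

**What went wrong:** my first approach, with the tool tilted 50°, ran into the wrist joints' limits in free space. It touched nothing, and I switched to a 20° tilt.

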